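# Show the purple-capped sample tube to the label reader

### The job

Lift the purple-capped sample tube out of the blue rack and hold it in the air at the label reader's focus, leaned back to match the reader's downward view so that its label squarely faces the lens and its cap is uppermost. Leave the other tubes standing in the rack, knock nothing over, and finish while still holding the tube there, still and touching nothing but the gripper.

Things in the scene. Friction and masses are not known exactly. Their poses are not given: they have to be found in the camera images.
- tube_purple_center (a point): Purple-capped closed tube, upright in one of the rack's holes, about 25 g. 108 mm tall, body 16 mm and cap (top 20 mm) 19 mm in diameter. Point: on its axis, half-way up, level with the label's middle. z: to the cap; x: out through the white barred label, which starts facing world -y within 60 degrees. A cap tab reaches 18.5 mm from the axis on the +x side, 8 mm wide: grip across y. A white stripe on top runs along x.
- rack: Blue block, fixed, 60 mm (x) by 250 mm (y) by 40 mm tall; origin at the centre of its underside. Four square holes 18.5 mm wide, 32 mm deep in a row along its y, at -90, -30, +30 and +90 mm, a tube in each. A tube's foot stands 8 mm above the bench; 76 mm of it shows above the rack.
- reader_lens (a point): Centre of the red lens of the label reader, 241 mm above the bench: a fixed cream head 85 mm wide, 65 mm tall, 75 mm deep behind its black front, on a grey post and 130 x 120 mm foot, on the right of the bench. It looks along this frame's -x, 20 degrees below level; y is level; z leans 20 degrees forward, towards the viewed side.
- reader_focus (a point): The reader's focus, an unmarked point in the air 120 mm straight out from the lens along its line of sight, 200 mm above the bench; axes as the lens. The tube's half-way point belongs here, its axes parallel to these: label (tube +x) towards the lens, tube z along this z, so the cap leans 20 degrees away from the reader.
- tube_red_center (a point): closed plastic sample tube with a red cap, same shape and size as the purple one; origin half-way up, axes as for the purple one; a bystander that stays in the rack
- tube_blue_center (a point): closed plastic sample tube with a pale blue cap, same shape and size as the purple one; origin half-way up, axes as for the purple one; a bystander that stays in the rack
- tube_yellow_center (a point): closed plastic sample tube with a yellow cap, same shape and size as the purple one; origin half-way up, axes as for the purple one; a bystander that stays in the rack
- reagent: White reagent bottle with a green cap, loose, 60 mm in diameter and 125 mm tall, origin at the centre of its foot, z up; a bystander.
- jar: Low clear specimen jar with an orange lid, loose, 56 mm in diameter and 60 mm tall, origin at the centre of its foot, z up; a bystander.
- tube_purple: The same purple-capped tube, with its origin at the centre of its foot; axes as above.
- reader: The fixed label reader as a whole; origin on the bench straight below the lens, z up, x level and away from the viewed side. Its post stands 85 mm behind the lens.

How it is judged:
On the way:
1. the purple-capped tube is gripped and lifted clear of the rack (height (world z) of tube_purple_center above 0.1 m and contact force between tube_purple and the fingers above 0.5 N and contact force between tube_purple and rack below 0.05 N), for 0.2 s.
At the end, for the whole second after the job is handed in: Held still by the fingers, clear of rack and reader: tube half-way point within 20 mm of the focus, label facing the lens and axis matching the reader's lean each within 15 degrees, cap up; other tubes within 20 mm of where they stood, bottle and jar upright (distance between tube_purple_center and reader_focus below 0.02 m and angle between the x axis of tube_purple_center and the x axis of reader_focus, either way round below 0.26 rad and angle between the z axis of tube_purple_center and the z axis of reader_focus, either way round below 0.26 rad and x of reader_lens in the frame of tube_purple_center above 0.08 m and angle between tube_purple_center's own z axis and vertical below 0.8 rad and linear speed of tube_purple below 0.03 m/s and angular speed of tube_purple below 0.3 rad/s and contact force between tube_purple and the fingers above 0.5 N and contact force between tube_purple and rack below 0.05 N and contact force between tube_purple and reader below 0.05 N and distance of each of tube_red_center, tube_blue_center, tube_yellow_center from where it was at the start of the episode below 0.02 m and angle between each of reagent, jar's own z axis and vertical below 0.3 rad); the arm keeps its last pose, push and grip.
It fails at once if another tube is pulled out, knocked or shifted more than 20 mm (distance of any of tube_red_center, tube_blue_center, tube_yellow_center from where it was at the start of the episode above 0.02 m).
It fails at once if the reagent bottle or the specimen jar is knocked over (angle between any of reagent, jar's own z axis and vertical above 0.5 rad).
It also fails if it takes over 35 s, if anything falls off the work surface, if the arm or the gripper's body presses on something with over 40 N, if the wrist force passes 120 N, or if a joint passes its speed limit or range.

### The arm

A 6-joint arm with a two-finger parallel gripper is mounted at the origin on the work surface. World frame = base frame: x ahead of the robot, y to its left, z up, the work surface at z = 0. Lengths are in m, angles in rad, forces in N, time in s.
With the tool pointing down it reaches from about 0.275 to 0.725 m from the base axis. Payload 15.9 kg.
Tool frame: the origin (TCP) lies at the very end of the fingers, on their centre line; the grasp point (between the pads) lies 19 mm behind it; z points along the fingers, y is the line along which they close (so a half turn about z gives the same grasp; the last joint's range is limited). The gripper opens to 85 mm and grips with 20 to 120 N. Pads are 22 mm wide; open, the fingers measure 114 mm over their backs; the gripper's body (76 mm by 85 mm) begins 54 mm behind the grasp point. The pads swing forward as they close: fully open they stand 13 mm farther back than shut.
Start: joints at [-1.158, 0.213, -0.034, 1.323, 0, 1.571], TCP at [0.201, -0.458, 0.231] pointing down, gripper open.
Joint ranges: [-2.98, 2.98], [-0.74, 1.72], [-1.14, 1.35], [-2.1, 2.04], [-1.57, 1.44], [-3.14, 3.14]. Speed limits (rad/s): [1.89, 1.89, 2.39, 2.57, 3.14, 3.14].

### API

Orientations are given as a unit quaternion [w, x, y, z].
In Python, from workcell import r, viewer, finder gives the robot as it stands.
- The arm moves only by the shell command python3 -m pendant 'ROWS' [FORCE]. ROWS is JSON, a list of rows, each a list of 7 numbers: the shift along the tool's x, y, z in m, then the turn, a rotation vector about the tool's x, y, z in rad, then the finger opening in m, from 0 to 0.0854. In form: [[dx, dy, dz, rx, ry, rz, fingers], ...]. A call has 1 to 12 rows; each row is the pose to reach, as a shift and turn from the pose commanded when the call began, along the tool's axes at that moment; what a row does not reach only later rows make up. A row lasts 1/12 s, in which the tool goes at most 41.7 mm and 7.16 degrees, less where a joint would pass 70% of its speed; a pose out of reach is approached as far as the arm can. A call with a gripper value outside its range is refused whole. The fingers move at their own pace and stop on an object; FORCE is the grip in N (left out, the last holds). Time passes only in rows, so rows that repeat a pose let the fingers close. It gives the time, the measured TCP pose, the force, the opening and the grip force at its end, in the units of the state.
- r.get_state(): the state, without advancing time (a new reading comes with each control period).
- viewer.read_camera(name): name is "scene" or "top" or "wrist"; returns a dict with "pixels" (480x640x3 uint8, red, green, blue), "mtx" (3x3 intrinsics, pixels), "k1" (the pictures are not rectified: a ray, as slopes to the right and down, at radius r is drawn at 1 + k1 r^2 times it, then the intrinsics apply), "position" and "attitude" of the camera in the world. Camera axes: x right, y down, z forward; pixel columns grow to the right and rows downward; lengths in m; the calibration is good to about 2 mm. A picture is of the moment at which its call begins. There is no depth.
- r.job_done(): hands the job in; it is judged then, once.
Trained networks look in a picture, given as the dict that the camera call returned (one of the last four; its "shot" number tells which), for a name from the list of things; names that differ only in an ending like _2 or _b are one class to them, and where a whole thing is asked for, a point or a joint stands for the part that bears it (a point fixed in the world has none). Each returns a list of dicts, best first, with "confidence" (0 to 1); they miss things now and then, are a little off and sometimes report something else, mostly with a low value. They report only what shows in the picture. A call takes as long as a camera call.
- finder.find_in(picture, thing): "position" ([column, row] in pixels, amid what is visible of it).
- finder.landmark_of(picture, thing): "position" ([column, row] in pixels: a listed point, or the origin of a listed thing).
The state is a dict: "clock": time; "joint_pos": joint angles; "qvel": joint speeds; "effort": joint torques, N m; "ee_pos": TCP position; "tool_rot": TCP orientation; "ft_force": force on the tool from outside, world axes, zero at the start; "ft_torque": the same for the moment, N m; "finger_gap": finger opening in m; "grip_force": force on a finger pad.
Only numpy, scipy, OpenCV 4.12 (cv2) and the standard library are available. Lean on these libraries where they do the work, as an engineer would, in place of code of your own. Each camera call takes 0.05 s, during which the arm holds its last target. There are 200 camera calls.

## Working session

There is one attempt and no reset: what is moved stays moved. The work goes in short steps, Python scripts to look and compute and a shell command to move; the robot and the scene stay as the last step left them, time stands still between calls to the robot, and variables do not carry over. Pictures are saved under pics/ and viewed, at most 10 in all, crops included, and the job is handed in when it is done.

```bash
mkdir -p pics; ls; cat > h.py <<'E'
import numpy as np, cv2
from scipy.spatial.transform import Rotation as R
from workcell import r, viewer, finder
def rot(q): return R.from_quat(np.roll(q,-1))
def att(p):
    a=np.array(p["attitude"]); return a if a.shape==(3,3) else rot(a).as_matrix()
def ray(p,uv):
    K=np.array(p["mtx"]); d=(np.array(uv,float)-K[:2,2])/[K[0,0],K[1,1]]
    s=d.copy()
    for _ in range(20): s=d/(1+p["k1"]*(s@s))
    v=att(p)@np.append(s,1); return np.array(p["position"]),v/np.linalg.norm(v)
def proj(p,X):
    K=np.array(p["mtx"]); c=(np.array(X)-p["position"])@att(p); s=c[:2]/c[2]; s=s*(1+p["k1"]*(s@s)); return s*[K[0,0],K[1,1]]+K[:2,2]
def tri(rs):
    A=0;b=0
    for o,d in rs:
        M=np.eye(3)-np.outer(d,d);A=A+M;b=b+M@o
    return np.linalg.solve(A,b)
def onz(p,uv,z):
    o,d=ray(p,uv); return o+d*(z-o[2])/d[2]
def save(p,n): cv2.imwrite(f"pics/{n}.png",p["pixels"][:,:,::-1])
E
cat > a.py <<'E'
from h import *
np.set_printoptions(precision=4,suppress=True)
P={n:viewer.read_camera(n) for n in ("scene","top","wrist")}
for n in P: save(P[n],n); print(n,P[n]["position"],P[n]["attitude"],P[n]["k1"],P[n]["mtx"][0])
for t in ["tube_purple_center","tube_purple","rack","reader_lens","reader","tube_red_center","tube_blue_center","tube_yellow_center","reagent","jar","reader_focus"]:
    rs=[]
    for n in P:
        try:
            L=finder.landmark_of(P[n],t)[:2]
        except Exception as e: L=[];print(e)
        print(t,n,[(np.round(l["position"],1),round(l["confidence"],2)) for l in L])
        if L and L[0]["confidence"]>.5: rs.append(ray(P[n],L[0]["position"]))
    if len(rs)>1: print("   ->",tri(rs))
print(r.get_state())
E
python3 a.py
```

```text
pics
scene [1.2426 0.56   0.9335] [-0.1781  0.3728  0.8297 -0.3755] -0.07371185452849748 [551.1355   0.     321.0719]
top [ 0.3786 -0.03    1.1319] [-0.0778  0.7109 -0.6962  0.062 ] 0.04477633525904205 [507.1595   0.     315.8973]
wrist [ 0.2633 -0.4289  0.3729] [ 0.114   0.8294 -0.5417 -0.0753] -0.03386515772154441 [356.4132   0.     318.1545]
tube_purple_center scene [(array([449. , 336.1]), 0.81)]
tube_purple_center top [(array([173.9, 264.1]), 0.64)]
tube_purple_center wrist []
   -> [0.5354 0.2985 0.068 ]
tube_purple scene [(array([442.6, 354.4]), 0.74)]
tube_purple top [(array([180.8, 269. ]), 0.59)]
tube_purple wrist []
   -> [0.535  0.2982 0.0074]
rack scene [(array([410.3, 329.2]), 0.94), (array([408.6, 301.7]), 0.37)]
rack top [(array([218.9, 276.1]), 0.63)]
rack wrist []
   -> [0.5219 0.2102 0.0067]
reader_lens scene [(array([232.9, 129.6]), 0.92)]
reader_lens top [(array([531. , 294.3]), 0.57)]
reader_lens wrist []
   -> [ 0.4729 -0.3839  0.2446]
reader scene [(array([241.5, 209.8]), 0.75)]
reader top [(array([487.4, 302.2]), 0.73)]
reader wrist []
   -> [ 0.4761 -0.3828 
[... 743 characters left out ...]
]), 0.97), (array([202.9, 270.2]), 0.2)]
jar wrist []
   -> [ 0.3816 -0.0206  0.0058]
reader_focus scene [(array([229.3, 127.7]), 0.75), (array([446.3, 334.8]), 0.66)]
reader_focus top []
reader_focus wrist []
{'clock': 1.8, 'joint_pos': array([-1.158 ,  0.2129, -0.0344,  1.3235,  0.    ,  1.5708]), 'qvel': array([-0.002 , -0.0023, -0.    ,  0.0023, -0.0017,  0.0015]), 'effort': array([  0.0047, -68.5959,  48.7326,   0.0013,   0.0003,  -0.    ]), 'ee_pos': array([ 0.2006, -0.458 ,  0.2313]), 'tool_rot': array([0.    , 0.9788, 0.2049, 0.    ]), 'ft_force': array([-0.877 ,  0.0965, -0.1107]), 'ft_torque': array([-0.0083,  0.0019, -0.0138]), 'grip_force': 0.0, 'finger_gap': 0.08531023620062682}
```

View pics/scene.png

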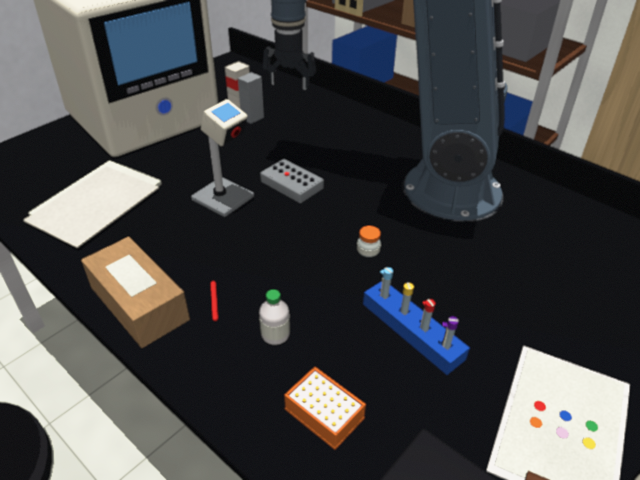

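```bash
python3 -c "
import cv2
i=cv2.imread('pics/top.png');cv2.imwrite('pics/topc.png',cv2.resize(i[210:330,140:300],(800,600),interpolation=2))"
```

```text
(no output)
```

View pics/top.png

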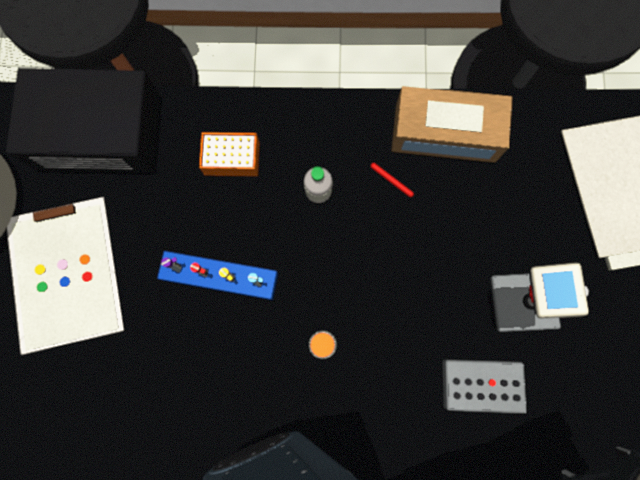

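View pics/topc.png

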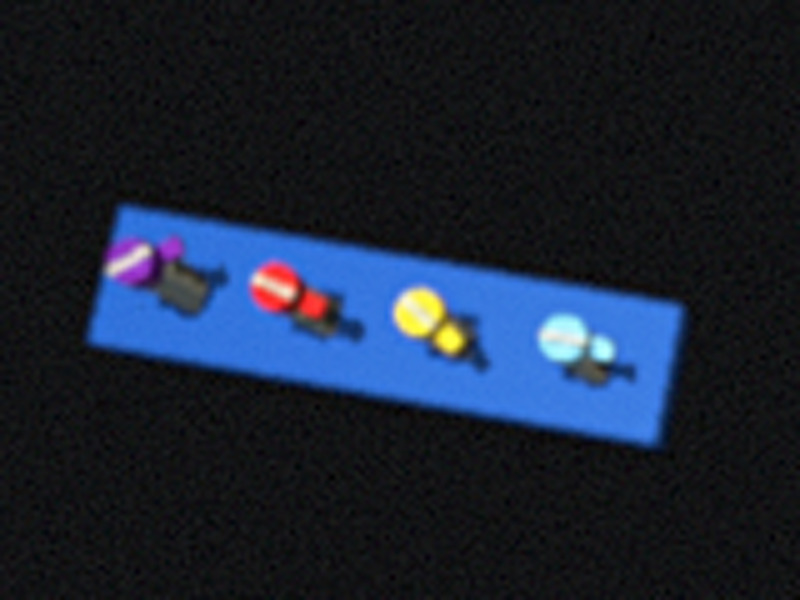

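Scene: rack with blue, yellow, red and purple (449,336) tubes, reader at (225,125), looking toward +y. Top crop: the purple tab points right and slightly up (yaw about -62°). Next I need the reader's yaw from a closer look.

```bash
python3 -c "
import cv2,numpy as np
i=cv2.imread('pics/top.png')[250:345,480:600];j=cv2.imread('pics/scene.png')[90:220,180:270]
cv2.imwrite('pics/rd.png',np.hstack([cv2.resize(i,None,fx=4,fy=4,interpolation=2),np.vstack([cv2.resize(j[:95],None,fx=3.5,fy=4,interpolation=2)])]))"

```

```text
(no output)
```

View pics/rd.png

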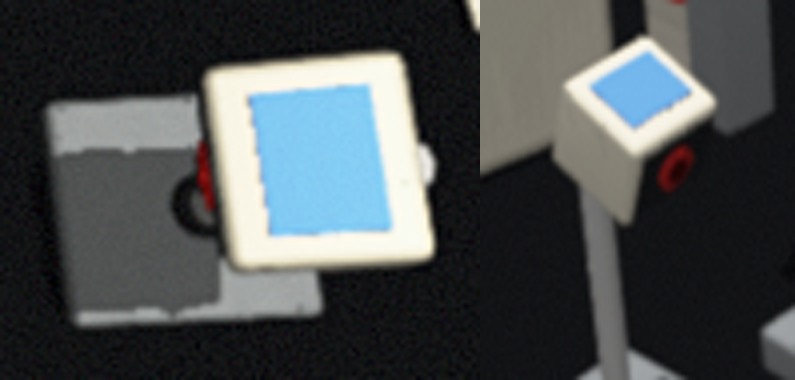

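```bash
cat > b.py <<'E'
from h import *
np.set_printoptions(precision=4,suppress=True)
s=viewer.read_camera("scene"); t=viewer.read_camera("top")
T=lambda a:(480+a[0]/4-.4,250+a[1]/4-.4); S=lambda a:(180+(a[0]-480)/3.5-.4,90+a[1]/4-.4)
tc=[(250,95),(270,235),(390,232),(370,85)]; sc=[(635,127),(692,92),(645,52),(590,88)]
C=np.array([tri([ray(t,T(a)),ray(s,S(b))]) for a,b in zip(tc,sc)]); print(C)
y=(C[0]-C[1]+C[3]-C[2])/2; x=(C[3]-C[0]+C[2]-C[1])/2
ang=lambda v:np.degrees(np.arctan2(v[1],v[0]))
print("screen y yaw",ang(y),y,"x yaw",ang(x),x)
for a,b,z in [((47,105),(75,325),.012),((75,325),(322,315),.012),((207,72),(237,270),.27),((402,55),(434,262),.29)]:
    print(ang(onz(t,T(b),z)-onz(t,T(a),z)))
L=[]
for k in range(3):
    s=viewer.read_camera("scene"); t=viewer.read_camera("top")
    u=finder.landmark_of(s,"reader_lens")[0]["position"]; w=finder.landmark_of(t,"reader_lens")[0]["position"]
    L.append(tri([ray(s,u),ray(t,w)]))
print(L)
for c in [(182,168)]: pass
print("lens from scene red only @z.241",onz(s,(180+(677-480)/3.5-.4,90+168/4-.4),.241))
# stripe direction of purple cap (z .116)
q=lambda a:(140+a[0]/5-.4,210+a[1]/5-.4)
a,b,tab=[onz(t,q(v),.115) for v in [(108,272),(150,250),(172,246)]]
print("stripe yaw",ang(b-a),"tab",ang(tab-(a+b)/2),(a+b)/2)
print(proj(t,[.535,.2985,.062]),r.get_state()["clock"])
E
python3 b.py
```

```text
[[ 0.5016 -0.3861  0.2802]
 [ 0.4443 -0.3909  0.2792]
 [ 0.4467 -0.4341  0.2918]
 [ 0.5048 -0.4285  0.2926]]
screen y yaw 5.118308114551696 [0.0577 0.0052 0.0009] x yaw -86.22934012779793 [ 0.0028 -0.0428  0.0125]
-175.62732195157088
-86.0352580978743
-175.216051633025
-176.19853306091116
[array([ 0.4733, -0.3881,  0.2457]), array([ 0.4693, -0.387 ,  0.2455]), array([ 0.4722, -0.3862,  0.2494])]
lens from scene red only @z.241 [ 0.4714 -0.3814  0.241 ]
stripe yaw -60.157133020688676 tab -69.06389246101081 [0.5337 0.3002 0.115 ]
[173.9702 265.1006] 2.5
```

```bash
python3 -m pendant '[[0.61,-0.56,-0.02,0,0,-1.65,0.085],[0.61,-0.56,-0.02,0,0,-1.65,0.085],[0.61,-0.56,-0.02,0,0,-1.65,0.085],[0.61,-0.56,-0.02,0,0,-1.65,0.085],[0.61,-0.56,-0.02,0,0,-1.65,0.085],[0.61,-0.56,-0.02,0,0,-1.65,0.085],[0.61,-0.56,-0.02,0,0,-1.65,0.085],[0.61,-0.56,-0.02,0,0,-1.65,0.085],[0.61,-0.56,-0.02,0,0,-1.65,0.085],[0.61,-0.56,-0.02,0,0,-1.65,0.085],[0.61,-0.56,-0.02,0,0,-1.65,0.085],[0.61,-0.56,-0.02,0,0,-1.65,0.085]]'
```

```text
clock: 3.5
ee_pos: [0.4019, -0.0001, 0.2437]
tool_rot: [0.0, 0.576, 0.817, 0.0]
ft_force: [0.4, -1.1, -0.5]
finger_gap: 0.0852
grip_force: 0.0
```

```bash
python3 -m pendant '[[0.237,0.226,0.02,0,0,-0.15,0.085],[0.237,0.226,0.02,0,0,-0.15,0.085],[0.237,0.226,0.02,0,0,-0.15,0.085],[0.237,0.226,0.02,0,0,-0.15,0.085],[0.237,0.226,0.02,0,0,-0.15,0.085],[0.237,0.226,0.02,0,0,-0.15,0.085],[0.237,0.226,0.02,0,0,-0.15,0.085],[0.237,0.226,0.02,0,0,-0.15,0.085],[0.237,0.226,0.02,0,0,-0.15,0.085],[0.237,0.226,0.02,0,0,-0.15,0.085],[0.237,0.226,0.02,0,0,-0.15,0.085]]'
cat > c.py <<'E'
from h import *
np.set_printoptions(precision=4,suppress=True)
w=viewer.read_camera("wrist"); save(w,"w1")
print(w["position"]); np.savez("w1.npz",**{k:w[k] for k in w})
for n in ["tube_purple_center","tube_purple","tube_red_center"]:
    print(n,[(l["position"],l["confidence"]) for l in finder.landmark_of(w,n)[:2]])
print("expected cap top px",proj(w,[.535,.299,.116]),proj(w,[.535,.299,.062]))
u=proj(w,[.535,.299,.116]).astype(int)
x0=int(np.clip(u[0]-80,0,480)); y0=int(np.clip(u[1]-60,0,360)); print("crop",x0,y0)
cv2.imwrite("pics/w1c.png",cv2.resize(w["pixels"][y0:y0+120,x0:x0+160,::-1],(800,600),interpolation=2))
st=r.get_state(); print(st["ee_pos"],st["tool_rot"],st["joint_pos"],st["clock"])
E
python3 c.py
```

```text
clock: 4.42
ee_pos: [0.5364, 0.2958, 0.223]
tool_rot: [-0.0, 0.516, 0.857, -0.0]
ft_force: [0.1, -0.4, -0.3]
finger_gap: 0.0848
grip_force: 0.0
[0.5041 0.3581 0.3651]
tube_purple_center [([313.5, 218.7], 0.9)]
tube_purple [([315.1, 208.9], 0.94), ([276.6, 270.2], 0.63)]
tube_red_center [([277.6, 268.1], 0.56)]
expected cap top px [317.5717 237.9859] [317.6502 221.9237]
crop 237 177
[0.5366 0.2951 0.2241] [0.0002 0.5164 0.8563 0.0003] [ 0.5028  0.4547  0.2857  1.401  -0.0001  1.5881] 4.6167
```

View pics/w1c.png

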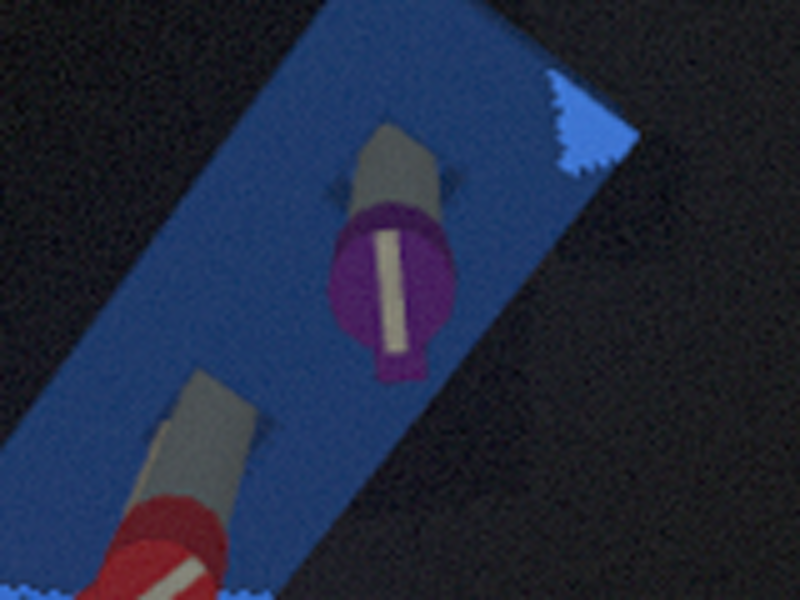

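The wrist crop shows the purple cap's top centred near (392,290), with its stripe running from (386,232) to (397,352) and the tab below it. The tab is nearly aligned with tool x.

```bash
cat > d.py <<'E'
from h import *
np.set_printoptions(precision=4,suppress=True)
w=dict(np.load("w1.npz")); w["k1"]=float(w["k1"])
q=lambda a:(237+a[0]/5-.4,177+a[1]/5-.4)
a,b,c=[onz(w,q(v),.116) for v in [(386,232),(397,352),(392,290)]]
d=b-a; yaw=np.arctan2(d[1],d[0]); print("stripe yaw",np.degrees(yaw),np.linalg.norm(d),c,(a+b)/2)
o=onz(w,(313.5,218.7),.062);print("center lm",o,onz(w,(315.1,208.9),.008))
st=r.get_state(); T=rot(st["tool_rot"]).as_matrix(); print("tool y yaw",np.degrees(np.arctan2(T[1,1],T[0,1])), "cap in tool",T.T@(c-st["ee_pos"]),T.T@(o-st["ee_pos"]))
E
python3 d.py
```

```text
stripe yaw -57.13909010679357 0.017954220565562246 [0.5322 0.3004 0.116 ] [0.5323 0.3    0.116 ]
center lm [0.5305 0.2998 0.062 ] [0.5319 0.2992 0.008 ]
tool y yaw 27.817450468200402 cap in tool [ 0.0067 -0.0015  0.1081] [ 0.0071 -0.0033  0.1621]
```

```bash
python3 -m pendant '[[0.0065,-0.002,0,0,0,-0.09,0.085],[0.0065,-0.002,0.03,0,0,-0.09,0.06],[0.0065,-0.002,0.06,0,0,-0.09,0.05],[0.0065,-0.002,0.09,0,0,-0.09,0.05],[0.0065,-0.002,0.12,0,0,-0.09,0.05],[0.0065,-0.002,0.14,0,0,-0.09,0.05],[0.0065,-0.002,0.14,0,0,-0.09,0.05],[0.0065,-0.002,0.14,0,0,-0.09,0.05]]' 40
python3 - <<'E'
from h import *
w=viewer.read_camera("wrist"); save(w,"w2"); print(r.get_state()["ft_force"])
E
```

```text
clock: 5.28
ee_pos: [0.5315, 0.3001, 0.0837]
tool_rot: [-0.0, 0.477, 0.879, -0.0]
ft_force: [-0.2, 0.0, 0.7]
finger_gap: 0.0498
grip_force: 0.0
[-1.08525433  0.25510653  0.30675724]
```

View pics/w2.png

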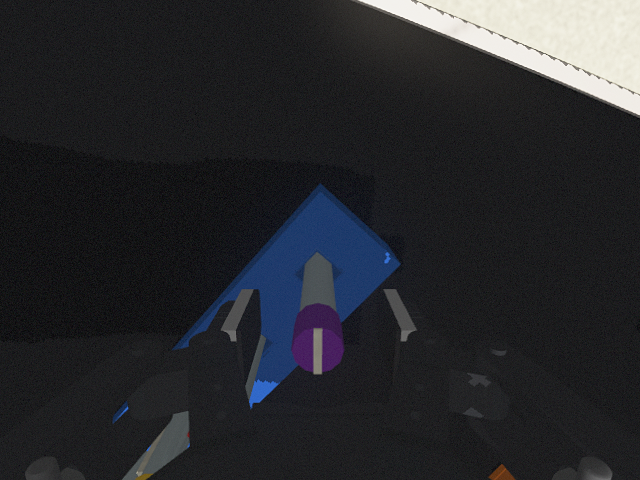

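The cap at (318,345) is centred between the pads at (240,315) and (398,315), and its stripe is square to them. Closing the fingers.

```bash
python3 -m pendant '[[0,0,0,0,0,0,0.03],[0,0,0,0,0,0,0.01],[0,0,0,0,0,0,0.01],[0,0,0,0,0,0,0.01],[0,0,0,0,0,0,0.01],[0,0,0,0,0,0,0.01],[0,0,0,0,0,0,0.01],[0,0,0,0,0,0,0.01],[0,0,0,0,0,0,0.01]]' 40
```

```text
clock: 6.08
ee_pos: [0.5325, 0.3012, 0.0849]
tool_rot: [0.001, 0.477, 0.879, 0.001]
ft_force: [-1.8, -1.4, 9.2]
finger_gap: 0.0178
grip_force: 38.7
```

```bash
python3 -m pendant '[[0,0,-0.01,0,0,0,0.01],[0,0,-0.03,0,0,0,0.01],[0,0,-0.06,0,0,0,0.01],[0,0,-0.09,0,0,0,0.01],[0,0,-0.12,0,0,0,0.01],[0,0,-0.15,0,0,0,0.01],[0,0,-0.18,0,0,0,0.01],[0,0,-0.2,0,0,0,0.01],[0,0,-0.2,0,0,0,0.01]]' 40
cat > e.py <<'E'
from h import *
np.set_printoptions(precision=4,suppress=True)
w=viewer.read_camera("wrist"); save(w,"w3")
s=viewer.read_camera("scene"); t=viewer.read_camera("top")
st=r.get_state(); T=rot(st["tool_rot"]).as_matrix(); p=st["ee_pos"]
for n in ["tube_purple_center","tube_purple"]:
    L=[(c,finder.landmark_of(q,n)) for c,q in zip("wst",(w,s,t))]
    print(n,[(c,l[0]["position"],l[0]["confidence"]) for c,l in L if l])
    rs=[ray(q,l[0]["position"]) for (c,l),q in zip(L,(w,s,t)) if l and l[0]["confidence"]>.5]
    if len(rs)>1: X=tri(rs); print(X,"in tool",T.T@(X-p))
cv2.imwrite("pics/s3.png",np.hstack([cv2.resize(s["pixels"][160:360,350:550,::-1],(400,400)),cv2.resize(w["pixels"][180:480,170:470,::-1],(400,400))]))
# target
yw=np.radians(-85.5); lens=np.array([.472,-.384,.241]); c,sn=np.cos(np.radians(20)),np.sin(np.radians(20))
x=np.array([c*np.cos(yw),c*np.sin(yw),sn]); y=np.array([-np.sin(yw),np.cos(yw),0]); z=np.cross(x,y)
F=lens-.12*x; print("focus",F,z)
# grasp: tool z=-tube z, tool y=tube y*sgn, tube centre in tool
print("tool",T,p,st["joint_pos"],st["clock"])
sg=np.sign(T[:,1]@[1,0,0]); Rt=np.column_stack([-x*sg,y*sg,-z])
if np.linalg.det(Rt)<0: print("det!")
ct=np.array([0,0,.0225]); tcp=F-Rt@ct
print("goal tcp",tcp,"shift in tool",T.T@(tcp-p),"rotvec tool",R.from_matrix(T.T@Rt).as_rotvec())
E
python3 e.py
```

```text
clock: 6.83
ee_pos: [0.5328, 0.3015, 0.2889]
tool_rot: [0.002, 0.477, 0.879, 0.003]
ft_force: [0.4, 0.5, 0.1]
finger_gap: 0.018
grip_force: 39.1
tube_purple_center [('s', [467.2, 268.8], 0.87), ('t', [140.0, 244.8], 0.77)]
[0.54  0.301 0.261] in tool [-0.0043  0.007   0.0224]
tube_purple [('w', [91.6, 338.1], 0.71), ('s', [461.8, 284.8], 0.76), ('t', [150.5, 252.4], 0.73)]
[0.5095 0.2753 0.2654] in tool [-0.0093 -0.0326  0.018 ]
focus [ 0.4632 -0.2716  0.2   ] [-0.0268  0.341   0.9397]
tool [[-0.5452  0.8383  0.0002]
 [ 0.8383  0.5452  0.0002]
 [ 0.      0.0003 -1.    ]] [0.5318 0.3009 0.2834] [0.5148 0.4627 0.4474 1.5553 0.     1.509 ] 6.9833
goal tcp [ 0.4625 -0.2639  0.2211] shift in tool [-0.4357 -0.366   0.0622] rotvec tool [ 0.0872 -0.3419  0.4929]
```

View pics/s3.png

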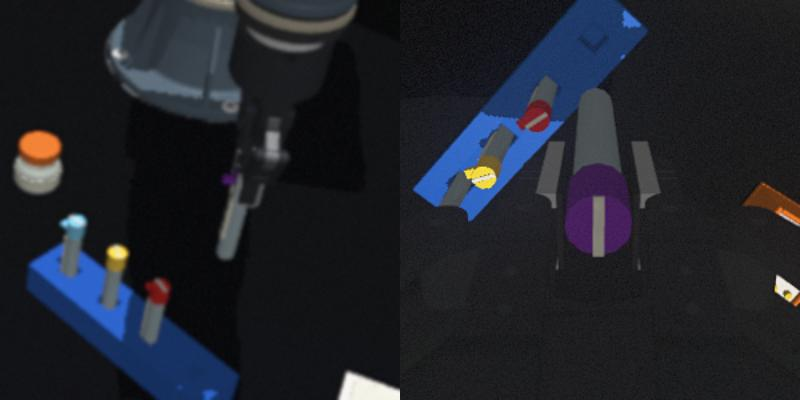

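```bash
python3 -m pendant '[[-0.03,-0.025,0.004,0.006,-0.023,0.033,0.01],[-0.06,-0.05,0.009,0.012,-0.047,0.068,0.01],[-0.09,-0.076,0.013,0.018,-0.071,0.102,0.01],[-0.12,-0.101,0.017,0.024,-0.094,0.136,0.01],[-0.15,-0.126,0.021,0.03,-0.118,0.17,0.01],[-0.18,-0.151,0.026,0.036,-0.141,0.204,0.01],[-0.21,-0.176,0.03,0.042,-0.165,0.237,0.01],[-0.24,-0.201,0.034,0.048,-0.188,0.271,0.01],[-0.27,-0.227,0.038,0.054,-0.212,0.305,0.01],[-0.3,-0.252,0.043,0.06,-0.235,0.339,0.01],[-0.33,-0.277,0.047,0.066,-0.259,0.373,0.01],[-0.36,-0.302,0.051,0.072,-0.282,0.407,0.01]]' 40
python3 e.py | tail -5
```

```text
clock: 8.28
ee_pos: [0.4741, -0.1674, 0.2321]
tool_rot: [0.106, 0.64, 0.755, -0.098]
ft_force: [-0.0, 0.3, 0.2]
finger_gap: 0.0176
grip_force: 39.2
focus [ 0.4632 -0.2716  0.2   ] [-0.0268  0.341   0.9397]
tool [[-0.1578  0.9869  0.0329]
 [ 0.9456  0.1606 -0.283 ]
 [-0.2846 -0.0136 -0.9585]] [ 0.4739 -0.1673  0.2319] [-0.1666  0.1305 -0.1668  1.1908 -0.2772  1.2293] 8.4333
goal tcp [ 0.4625 -0.2639  0.2211] shift in tool [-0.0865 -0.0265  0.0373] rotvec tool [ 0.0131 -0.0598  0.0829]
```

```bash
python3 -m pendant '[[-0.02,-0.006,0.008,0.003,-0.014,0.019,0.01],[-0.04,-0.012,0.017,0.006,-0.028,0.038,0.01],[-0.06,-0.018,0.026,0.009,-0.042,0.057,0.01],[-0.075,-0.023,0.032,0.011,-0.052,0.072,0.01],[-0.0865,-0.0265,0.037,0.013,-0.06,0.083,0.01],[-0.0865,-0.0265,0.037,0.013,-0.06,0.083,0.01],[-0.0865,-0.0265,0.037,0.013,-0.06,0.083,0.01]]' 40
python3 e.py; python3 - <<'E'
from h import *
s=viewer.read_camera("scene");t=viewer.read_camera("top")
for q in (s,t): print(finder.landmark_of(q,"reader_lens")[:1], proj(q,[.472,-.384,.241]))
a=cv2.resize(s["pixels"][60:260,180:340,::-1],(400,500)); b=cv2.resize(t["pixels"][210:370,430:590,::-1],(400,500))
cv2.imwrite("pics/f.png",np.hstack([a,b]))
E
```

```text
clock: 9.32
ee_pos: [0.464, -0.2618, 0.2217]
tool_rot: [0.128, 0.667, 0.724, -0.117]
ft_force: [-0.3, 0.6, -0.5]
finger_gap: 0.0179
grip_force: 39.2
tube_purple_center [('w', [318.5, 289.0], 0.92), ('s', [269.4, 159.0], 0.64)]
[ 0.4651 -0.27    0.2038] in tool [-0.0019  0.0001  0.02  ]
tube_purple [('w', [315.5, 256.0], 0.9), ('s', [265.9, 175.8], 0.45)]
focus [ 0.4632 -0.2716  0.2   ] [-0.0268  0.341   0.9397]
tool [[-0.0777  0.9965  0.0293]
 [ 0.9365  0.0831 -0.3407]
 [-0.3419  0.001  -0.9397]] [ 0.4643 -0.2614  0.222 ] [-0.3261  0.1393 -0.1993  1.0875 -0.3187  1.1384] 9.4667
goal tcp [ 0.4625 -0.2639  0.2211] shift in tool [-0.0019 -0.002   0.0016] rotvec tool [ 0.0025 -0.0001  0.004 ]
[{'position': [386.5, 289.3], 'confidence': 0.71}] [234.98824487 131.33991782]
[] [532.44847592 293.45579161]
```

View pics/f.png

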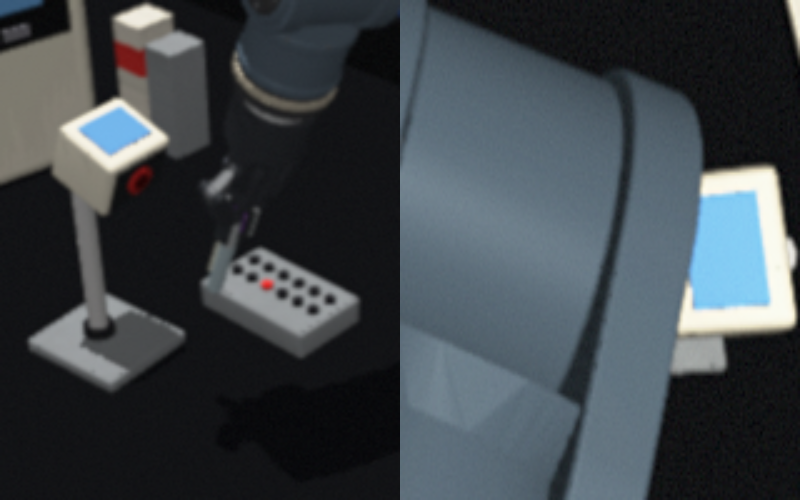

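The tube hangs in the fingers, leaned back with its label edge towards the lens. It is within about 3 mm of the focus and well clear of everything. Letting it settle, then handing in.

```bash
python3 -m pendant '[[-0.001,-0.001,0.001,0,0,0,0.01],[-0.002,-0.002,0.001,0,0,0,0.01],[-0.002,-0.002,0.001,0,0,0,0.01],[-0.002,-0.002,0.001,0,0,0,0.01],[-0.002,-0.002,0.001,0,0,0,0.01],[-0.002,-0.002,0.001,0,0,0,0.01]]' 40 && python3 -c "
from workcell import r
print(r.job_done())"
```

```text
clock: 10.47
ee_pos: [0.4622, -0.2645, 0.2216]
tool_rot: [0.128, 0.667, 0.724, -0.117]
ft_force: [-0.4, 1.1, -0.6]
finger_gap: 0.0177
grip_force: 39.2
the job is handed in; nothing more can be done
None
```

I handed the job in with the purple tube held at the reader's focus, about 3 mm off when last measured, leaned back 20° with its label facing the lens and touching only the gripper; no verdict came back.

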